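# Latch the relay in its test jig and hold the spring-return test dial at the third notch

## Task

Test the relay: swing the open hold-down bar of the jig over the relay, all the way down into its catch fork. Only then turn the spring-return dial on the small console clockwise past its first two notches to the third, and hold it there by its grip bar; the program finishes while still holding the dial at the third notch. Leave the relay in its nest and the other things on the bench where they are.

Things in the scene. Friction and masses are not known exactly. Their poses are not given: they have to be found in the camera images.
- test_jig: Relay test jig, fixed to the bench: base plate 66 (x) x 106 (y) x 10 mm, origin under its centre, z up. Relay nest in the middle; pivot cheeks at +y, 80 mm high; 40 mm from centre towards -y the catch: a steel fork, seat 67 mm high, prongs to 76 mm with an 18 mm gap. The closed hold-down bar lies level along -y over the relay, its handle beyond the fork.
- bar_pivot (a point): Centre of the hold-down bar's pivot pin, on the jig, 72 mm above its underside and 40 mm from its centre towards the jig's +y. The pin lies along the jig's x.
- hold_bar (a joint): Angle of the hold-down bar, rad: 0 = level, fully down in the catch fork; about 1.57 = straight up; grows as the bar opens up and over towards the jig's +y; stop at 1.85. It starts open between 1.2 and 1.75. Stiff hinge (0.06 Nm of friction): it stays at whatever angle it is left.
- bar_handle (a point): Centre of the black round cross handle (14 mm diameter, 44 mm long, along the jig's x) at the free end of the steel hold-down bar (14 mm wide, 8 mm thick, 104 mm long): 100 mm from the pivot along the bar and 7 mm off its centre line, on the upper side when closed (the +y side when upright). 79 mm above the bench when closed. Turns with the bar: z = normal of its upper side, -y along the bar.
- relay: Plug-in relay, grey block-shaped case with a black foot, 36 x 28 x 54 mm, standing upright and loose in the nest of the jig; origin at the centre of its underside. Its top is 64 mm above the bench, 4 mm below the closed bar.
- nest (a point): Centre of the nest's floor in the jig, 10 mm above the bench; the nest's walls stand 16 mm high round the relay.
- test_console: Small grey steel console, fixed to the bench, 92 x 92 mm, top panel 45 mm high; origin under its centre, z up, the dial on its middle. Four raised black marks on the panel round the dial show rest (towards the console's -x) and notches one, two and three, clockwise from it, 0.4 rad apart; the third is longer.
- dial_angle (a joint): Angle of the dial, rad, clockwise seen from above: 0 = rest; notches at 0.4, 0.8 and 1.2; end stop at 1.55. A spring returns it to 0 from any angle when let go (0.07 Nm at rest rising to 0.13 Nm at the third notch); the notches add or take off up to 0.045 Nm.
- dial: The black dial, vertical axis: a round skirt 54 mm in diameter, 9 mm high, and on it an upright grip bar 44 mm long (its x), 13 mm wide (its y), 32 mm high. Origin on the axis under the skirt, 47 mm above the bench; skirt top at 56 mm, bar top at 88 mm. At rest the bar is parallel to the console's x. A white line on the bar's top marks the pointer end (-x).
- dial_grip (a point): Point on the dial's vertical axis inside the grip bar, 10 mm below its top, 78 mm above the bench: where to grip the bar across its 13 mm width.
- heatsink: Black finned heatsink, 50 x 75 x 27 mm, a bystander; origin under its centre.
- cutters: Side cutters with blue grips, 54 x 150 x 13 mm, lying on the bench, a bystander; origin under the centre.
- toroid: Copper-wound ring inductor, 59 mm across, 16 mm high, a bystander; origin under its centre.
- capacitor: Blue can capacitor standing up, 35 mm across, 61 mm high, a bystander; origin under its centre.
- flux_tin: Small round tin, 46 mm across, 22 mm high, a bystander; origin under its centre.
- eraser: Eraser block, 21 x 42 x 13 mm, a bystander; origin under its centre.

How it is judged:
On the way, in this order (a step that is already met when the one before it is completed fails the run):
1. the hold-down bar is swung down into the catch fork, the dial still at rest (value of joint hold_bar below 0.05 rad and value of joint dial_angle below 0.2 rad), for 0.2 s.
2. the dial is turned to the third notch with the bar in its catch (value of joint hold_bar below 0.05 rad and value of joint dial_angle between 1.06 and 1.34 rad), for 0.3 s.
At the end, for the whole second after the job is handed in: The hold-down bar lies in its catch (within 0.05 rad of fully down); the dial stands still at the third notch (1.20 rad, within 0.14), the fingers still holding its grip bar against the spring (over 0.5 N); the relay stands upright in its nest (within 8 mm of centre) (all of step 2 and velocity of joint dial_angle between -0.3 and 0.3 rad/s and contact force between the fingers and dial above 0.5 N and horizontal distance between relay and nest below 0.008 m and z of relay in the frame of nest below 0.004 m and angle between relay's own z axis and vertical below 0.1 rad); the arm keeps its last pose, push and grip.
It fails at once if the dial is turned while the hold-down bar is open (value of joint dial_angle above 0.25 rad and value of joint hold_bar above 0.15 rad).
It fails at once if a bystander is pushed away (distance of any of heatsink, cutters, toroid, capacitor, flux_tin, eraser from where it was at the start of the episode above 0.03 m).
It also fails if it takes over 45 s, if anything falls off the work surface, if the arm or the gripper's body presses on something with over 40 N, if the wrist force passes 120 N, or if a joint passes its speed limit or range.

## Robot

A 6-joint arm with a two-finger parallel gripper is mounted at the origin on a cart in front of the work surface, level with it; the furniture and walls round the work are solid. World frame = base frame: x ahead of the robot, y to its left, z up, the work surface at z = 0. Lengths are in m, angles in rad, forces in N, time in s.
With the tool pointing down it reaches from about 0.3 to 0.875 m from the base axis. Payload 4.2 kg.
Tool frame: the origin (TCP) lies at the very end of the fingers, on their centre line; the grasp point (between the pads) lies ctrl.tcp_to_grasp behind it (ctrl.tcp_to_grasp is the distance from the TCP to the grasp point, in m); z points along the fingers, y is the line along which they close (so a half turn about z gives the same grasp; the last joint's range is limited). The gripper opens to 85 mm and grips with 20 to 120 N. Pads are 22 mm wide; open, the fingers measure 114 mm over their backs; the gripper's body (76 mm by 85 mm) begins 54 mm behind the grasp point. The pads swing forward as they close: fully open they stand 13 mm farther back than shut.
Start: joints at [1.2, 0.32, 1.565, -0, 1.257, -0.02], TCP at [0.198, 0.54, 0.231] pointing down, gripper open.
Joint ranges: [-3.11, 3.11], [-0.84, 2.01], [0.21, 2.61], [-1.34, 4.49], [0.05, 2.63], [-2.56, 2.56]. Speed limits (rad/s): [2.57, 2.57, 3.14, 3.14, 3.14, 3.14].

## Interface

Orientations are given as a unit quaternion [x, y, z, w].
In Python, from cell import ctrl gives the robot as it stands. The module is installed in compiled form; this text tells all that it offers.
- The arm moves only by the tool step_arm, never from a script. Its arguments are lists of equal length, an entry for each row: "fingers": the finger opening in cm, from 0 to 8.54; "travel": the shift along the tool's x, y, z in cm, a list of three; "yaw": the turn about the tool's z in rad. In form: {"fingers": [fingers, ...], "travel": [[dx, dy, dz], ...], "yaw": [yaw, ...]}. A call has 1 to 20 rows; each row shifts and turns the commanded pose from where the row before left it, along the tool's axes as they then stand; what a row does not reach is not made up. A row lasts 1/12 s, in which the tool goes at most 41.7 mm and 7.16 degrees, less where a joint would pass 70% of its speed; a pose out of reach is approached as far as the arm can. A call with a gripper value outside its range is refused whole. The fingers move at their own pace and stop on an object; "squeeze" is the grip in N (left out, the last holds). Time passes only in rows, so rows that do not move let the fingers close. It gives the time, the measured TCP pose, the force, the opening and the grip force at its end, in the units of the state.
- ctrl.read_state(): the state, without advancing time (a new reading comes with each control period).
- ctrl.read_camera(name): name is "scene" or "top" or "wrist"; returns the picture (420x560x3 uint8, blue, green, red); there is no depth.
- ctrl.camera_info(name): a dict with "mtx" (3x3 intrinsics, pixels), "pose" (4x4, takes a point from camera to world coordinates). Camera axes: x right, y down, z forward; pixel columns grow to the right and rows downward; lengths in m; the calibration is good to about 2 mm. The wrist camera is an equidistant fisheye: a pixel r from the principal point sees the ray r / f radians off the axis. A picture is of the moment at which its call begins: read the wrist's pose just before it. camera_info takes no time and is no camera call; for the wrist camera it gives the pose at the moment of the call.
- ctrl.hand_in(): hands the job in; it is judged then, once.
Trained networks look in the newest picture that a camera, given by its name, has taken for a name from the list of things; names that differ only in an ending like _2 or _b are one class to them, and where a whole thing is asked for, a point or a joint stands for the part that bears it (a point fixed in the world has none). Each returns a list of dicts, best first, with "conf" (0 to 1); they miss things now and then, are a little off and sometimes report something else, mostly with a low value. They report only what shows in the picture. A call takes as long as a camera call.
- ctrl.search_frame(camera, target): "extent" ([left, top, right, bottom] in pixels, round what is visible of it).
- ctrl.masks_of(camera, target): "pixels" (420x560 bool, what is visible of it) and "extent" ([left, top, right, bottom] in pixels, round what is visible of it).
The state is a dict: "time": time; "qpos": joint angles; "dq": joint speeds; "effort": joint torques, N m; "eef_pos": TCP position; "orientation": TCP orientation; "wrist_force": force on the tool from outside, world axes, zero at the start; "wrist_torque": the same for the moment, N m; "finger_gap": finger opening in m; "grip_force": force on a finger pad.
Only numpy, scipy, OpenCV 4.12 (cv2) and the standard library are available. Lean on these libraries where they do the work, as an engineer would, in place of code of your own. Each camera call takes 0.05 s, during which the arm holds its last target. There are 200 camera calls.

## Working session

There is one attempt and no reset: what is moved stays moved. The work goes in short steps, Python scripts to look and compute and a tool call to move; the robot and the scene stay as the last step left them, time stands still between calls to the robot, and variables do not carry over. Pictures are saved under pics/ and viewed, at most 10 in all, crops included, and the job is handed in when it is done.

Besides the shell and the picture viewer there is one more tool, called after ">>>" by a JSON object that holds its "fn" and its "kwargs". step_arm: Moves the arm, as the interface text tells. Its arguments: {"type":"object","properties":{"fingers":{"type":"array","items":{"type":"number"}},"travel":{"type":"array","items":{"type":"array","items":{"type":"number"}}},"yaw":{"type":"array","items":{"type":"number"}},"squeeze":{"type":"number"}},"required":["fingers","travel","yaw"]}

```bash
mkdir -p pics
cat > h.py <<'E'
import numpy as np,cv2
from cell import ctrl
def ray(cam,uv):
    i=ctrl.camera_info(cam);K=i['mtx'];P=i['pose']
    d=np.array([(uv[0]-K[0][2])/K[0][0],(uv[1]-K[1][2])/K[1][1],1.])
    return P[:3,3],P[:3,:3]@d
def at(cam,uv,z):
    o,d=ray(cam,uv);return o+d*(z-o[2])/d[2]
def proj(cam,X):
    i=ctrl.camera_info(cam);p=np.linalg.inv(i['pose'])@np.r_[X,1];q=i['mtx']@p[:3];return q[:2]/q[2]
E
python3 - <<'E'
from h import *
for c in ['top','scene']:
    im=ctrl.read_camera(c);cv2.imwrite(f'pics/{c}0.png',im)
    for t in ['test_jig','hold_bar','bar_handle','relay','test_console','dial','heatsink','cutters','toroid','capacitor','flux_tin','eraser']:
        r=ctrl.search_frame(c,t)
        print(c,t,[(np.round(x['extent']).tolist(),round(x['conf'],2)) for x in r[:2]])
    print(ctrl.camera_info(c))
s=ctrl.read_state();print(s['eef_pos'],s['orientation'],s['time'],ctrl.tcp_to_grasp)
E
```

```text
top test_jig [([184.0, 182.0, 234.0, 219.0], 0.93)]
top hold_bar [([180.0, 180.0, 200.0, 208.0], 0.5)]
top bar_handle [([184.0, 180.0, 198.0, 202.0], 0.77)]
top relay [([197.0, 190.0, 216.0, 213.0], 0.75)]
top test_console [([253.0, 234.0, 300.0, 280.0], 0.96)]
top dial [([267.0, 242.0, 288.0, 267.0], 0.89)]
top heatsink [([183.0, 253.0, 222.0, 278.0], 0.86)]
top cutters [([359.0, 254.0, 424.0, 283.0], 0.79)]
top toroid [([163.0, 153.0, 190.0, 174.0], 0.61), ([264.0, 244.0, 290.0, 268.0], 0.46)]
top capacitor [([202.0, 132.0, 224.0, 153.0], 0.67)]
top flux_tin [([235.0, 131.0, 254.0, 152.0], 0.52)]
top eraser [([157.0, 187.0, 172.0, 204.0], 0.55)]
{'mtx': array([[533.77803289,   0.        , 276.5243139 ],
       [  0.        , 533.77803289, 206.73097855],
       [  0.        ,   0.        ,   1.        ]]), 'pose': array([[-0.02298234, -0.98791132,  0.15330699,  0.31260502],
       [-0.99959299,  0.02011476, -0.02022987,  0.29694797],
       [ 0.01690159, -0.15370952, -0.98797152,  1.22493331],
       [ 0.        ,  0.        ,  0.        ,  1.        ]])}
scene test_jig [([212.0, 14
[... 440 characters left out ...]
184.0], 0.65)]
scene capacitor [([269.0, 166.0, 284.0, 188.0], 0.72)]
scene flux_tin [([287.0, 181.0, 301.0, 200.0], 0.47)]
scene eraser [([206.0, 181.0, 216.0, 188.0], 0.39)]
{'mtx': array([[464.35622919,   0.        , 277.27271542],
       [  0.        , 464.35622919, 213.792355  ],
       [  0.        ,   0.        ,   1.        ]]), 'pose': array([[ 0.72725316, -0.46752142,  0.5025202 , -0.02977292],
       [-0.68610673, -0.47493018,  0.55108881, -0.34131089],
       [-0.01898381, -0.74556357, -0.66616407,  0.80404699],
       [ 0.        ,  0.        ,  0.        ,  1.        ]])}
[0.197603   0.53999166 0.23133728] [1.74498184e-01 9.84657495e-01 3.35314976e-05 9.65317839e-06] 1.3 0.0187
```

Run:
```python
from h import *
a=cv2.imread('pics/top0.png')[120:290,145:310];b=cv2.imread('pics/scene0.png')[135:290,160:310]
cv2.imwrite('pics/c1.png',cv2.resize(a,None,fx=3.5,fy=3.5,interpolation=cv2.INTER_CUBIC))
cv2.imwrite('pics/c2.png',cv2.resize(b,None,fx=3.8,fy=3.8,interpolation=cv2.INTER_CUBIC))
```

```text
(no output)
```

View pics/c1.png

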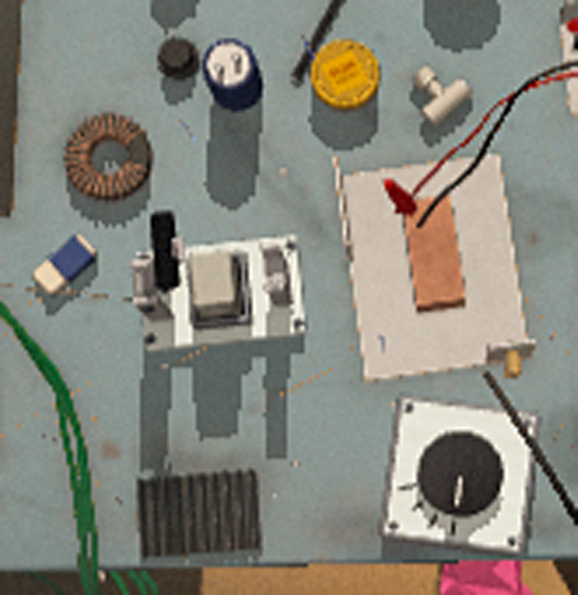

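View pics/c2.png

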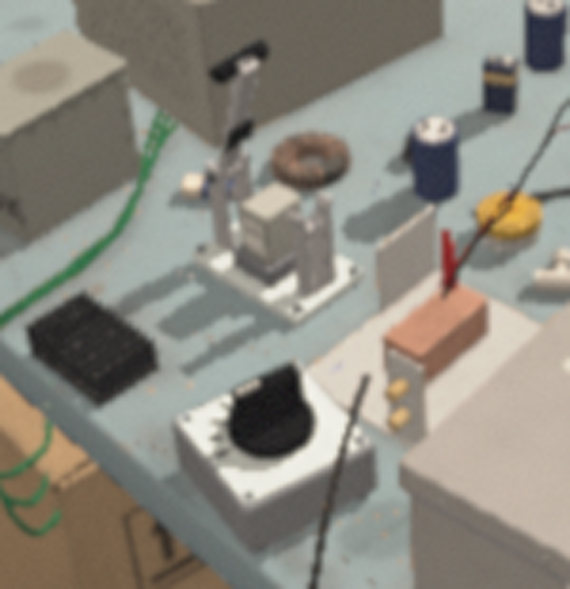

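```bash
cat >> h.py <<'E'
def tri(uv1,uv2):
    o1,d1=ray('top',uv1);o2,d2=ray('scene',uv2)
    s=np.linalg.lstsq(np.c_[d1,-d2],o2-o1,rcond=None)[0]
    a,b=o1+s[0]*d1,o2+s[1]*d2;return (a+b)/2,np.linalg.norm(a-b)
E
python3 - <<'E'
from h import *
T=lambda p:(np.array(p)+.5)/3.5+[145,120]-.5
S=lambda p:(np.array(p)+.5)/3.8+[160,135]-.5
print('con',[at('top',T(p),.045)[:2].round(4) for p in [(400,397),(538,413),(525,553),(382,537)]])
m=[at('top',T(p),.045)[:2] for p in [(400,397),(538,413),(525,553),(382,537)]];print(np.mean(m,0))
print('jig',[at('top',T(p),.01)[:2].round(4) for p in [(140,250),(295,237),(304,340),(148,349)]])
print('dialline',at('top',T((461,478)),.088),at('top',T((458,506)),.088))
print('wire end',tri(T((487,375)),S((365,378))))
print('handle ctr',tri(T((164,249)),S((239,62))))
print('handle ends',tri(T((164,213)),S((264,46))),tri(T((164,285)),S((214,74))))
cv2.imwrite('pics/full.png',cv2.resize(np.hstack([cv2.imread('pics/top0.png')[150:,100:480]]),None,fx=2,fy=2))
E
```

```text
con [array([0.4374, 0.3132]), array([0.4253, 0.2259]), array([0.3375, 0.2367]), array([0.3495, 0.326 ])]
[0.38741983 0.27546086]
jig [array([0.542 , 0.4832]), array([0.5487, 0.3811]), array([0.4799, 0.3759]), array([0.4761, 0.4778])]
dialline [0.38263308 0.27646952 0.088     ] [0.36575493 0.2786749  0.088     ]
wire end (array([0.44839956, 0.25822612, 0.0597516 ]), np.float64(0.00024453771973834956))
handle ctr (array([0.51251543, 0.44526904, 0.16799445]), np.float64(6.775626023208011e-05))
handle ends (array([0.53303813, 0.44490828, 0.17069781]), np.float64(0.00011235281303413035)) (array([0.49174345, 0.44492677, 0.16889795]), np.float64(0.000811189608337235))
```

View pics/full.png

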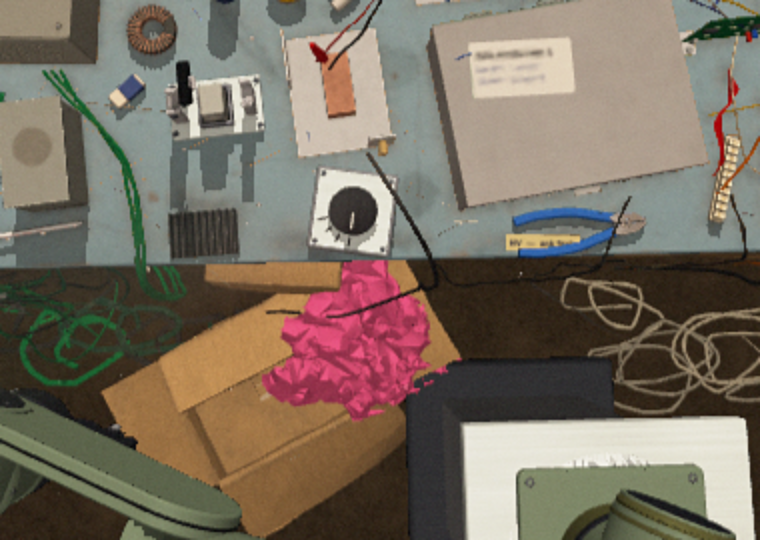

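View pics/scene0.png

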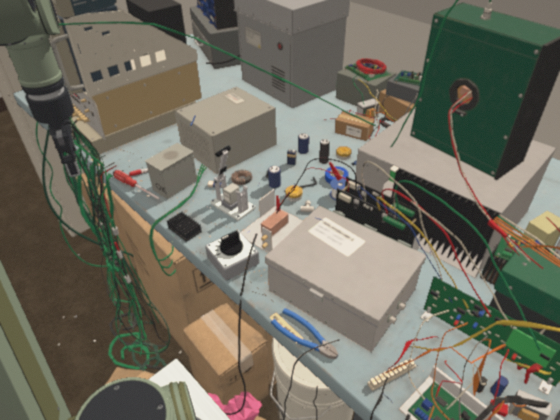

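Run:
```python
from h import *
T=lambda p:(np.array(p)+.5)/3.5+[145,120]-.5
S=lambda p:(np.array(p)+.5)/3.8+[160,135]-.5
pts=[(365,378),(345,450),(330,520),(315,589)]
L=[S(np.array(pts[i])*(1-t)+np.array(pts[i+1])*t) for i in range(3) for t in np.linspace(0,1,20)]
for p in [(487,375),(510,412),(530,445),(550,475),(575,515)]:
    print(p,min((tri(T(p),s) for s in L),key=lambda r:r[1]))
```

```text
(487, 375) (array([0.44839956, 0.25822612, 0.0597516 ]), np.float64(0.00024453771973834956))
(510, 412) (array([0.42581325, 0.2439204 , 0.05036933]), np.float64(7.935057793484068e-06))
(530, 445) (array([0.40556998, 0.23128511, 0.03917181]), np.float64(5.163048286674893e-05))
(550, 475) (array([0.3869378 , 0.21843918, 0.02829162]), np.float64(8.831890417406539e-05))
(575, 515) (array([0.36178814, 0.20191338, 0.01068119]), np.float64(0.00024300272088089526))
```

>>> {"fn": "step_arm", "kwargs": {"fingers": [0, 0, 0, 0, 0, 0, 0, 0, 0, 0], "travel": [[0, 0, 0], [0, 0, 0], [0, 0, 0], [0, 0, 0], [0, 0, 0], [0, 0, 0], [0, 0, 0], [0, 0, 0], [0, 0, 0], [0, 0, 0]], "yaw": [0.1157, 0.1157, 0.1157, 0.1157, 0.1157, 0.1157, 0.1157, 0.1157, 0.1157, 0.1157], "squeeze": 20}}

```text
time: 2.13
eef_pos: [0.1976, 0.54, 0.2313]
orientation: [0.687, 0.727, 0.0, -0.0]
wrist_force: [-0.2, -0.2, 0.4]
finger_gap: -0.0
grip_force: 0.0
```

>>> {"fn": "step_arm", "kwargs": {"fingers": [0, 0, 0, 0, 0, 0, 0, 0, 0, 0, 0], "travel": [[-0.76, 3.08, 0], [-0.76, 3.08, 0], [-0.76, 3.08, 0], [-0.76, 3.08, 0], [-0.76, 3.08, 0], [-0.76, 3.08, 0], [-0.76, 3.08, 0], [-0.76, 3.08, 0], [-0.76, 3.08, 0], [-0.76, 3.08, 0], [0, 0, 0]], "yaw": [0, 0, 0, 0, 0, 0, 0, 0, 0, 0, 0]}}

```text
time: 3.05
eef_pos: [0.5154, 0.4816, 0.2302]
orientation: [0.686, 0.727, 0.001, 0.001]
wrist_force: [0.6, -1.1, 0.3]
finger_gap: -0.0004
grip_force: 0.0
```

>>> {"fn": "step_arm", "kwargs": {"fingers": [0, 0, 0, 0, 0, 0, 0, 0, 0, 0, 0, 0, 0], "travel": [[0, 0, 2.3], [0, 0, 2.3], [0, 0, 2.3], [0, 0, 0], [-0.9, 0, 0], [-0.9, 0, 0.1], [-0.9, 0, 0.2], [-0.9, 0, 0.3], [-0.8, 0, 0.4], [-0.8, 0, 0.5], [-0.8, 0, 0.5], [-0.7, 0, 0.5], [0, 0, 0]], "yaw": [0, 0, 0, 0, 0, 0, 0, 0, 0, 0, 0, 0, 0]}}

```text
time: 4.13
eef_pos: [0.5134, 0.4145, 0.1358]
orientation: [0.685, 0.729, -0.002, -0.0]
wrist_force: [0.1, -0.1, -0.3]
finger_gap: 0.0003
grip_force: 0.0
```

Run:
```python
from h import *
for c in ['top','scene']:
    cv2.imwrite(f'pics/{c}1.png',ctrl.read_camera(c))
    r=ctrl.search_frame(c,'bar_handle');print(c,[(np.round(x['extent']).tolist(),round(x['conf'],2)) for x in r[:2]])
a=cv2.imread('pics/top1.png')[150:290,145:310];b=cv2.imread('pics/scene1.png')[100:240,160:310]
cv2.imwrite('pics/d.png',np.hstack([cv2.resize(a,(380,380)),cv2.resize(b,(400,380))]))
```

```text
top []
scene [([218.0, 168.0, 245.0, 182.0], 0.61), ([209.0, 165.0, 255.0, 221.0], 0.26)]
```

View pics/d.png

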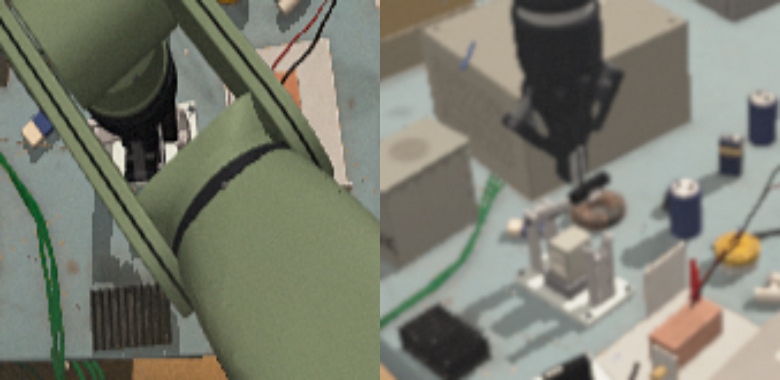

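>>> {"fn": "step_arm", "kwargs": {"fingers": [0, 0, 0, 0, 0, 0, 0, 0, 0, 0, 0, 0, 0, 0], "travel": [[0.4, 0, -1], [0, 0, -1.2], [-1.3, 0, 0], [-1.3, 0, 0], [0, 0, 0.6], [-0.3, 0, 0.8], [-0.4, 0, 0.8], [-0.4, 0, 0.8], [-0.3, 0, 0.8], [-0.3, 0, 0.8], [-0.2, 0, 0.8], [-0.2, 0, 0.8], [0, 0, 0.4], [0, 0, 0]], "yaw": [0, 0, 0, 0, 0, 0, 0, 0, 0, 0, 0, 0, 0, 0]}}

```text
time: 5.5
eef_pos: [0.5161, 0.3734, 0.0918]
orientation: [0.685, 0.729, -0.001, -0.0]
wrist_force: [-0.2, -0.4, 0.0]
finger_gap: 0.0005
grip_force: 0.0
```

>>> {"fn": "step_arm", "kwargs": {"fingers": [0, 0, 0, 0, 0], "travel": [[-0.2, 0, 0.3], [0, 0, 0.3], [0, 0, 0.1], [0, 0, 0.1], [0, 0, 0]], "yaw": [0, 0, 0, 0, 0]}}

```text
time: 5.92
eef_pos: [0.5169, 0.3718, 0.086]
orientation: [0.684, 0.729, 0.0, 0.0]
wrist_force: [-1.1, -0.3, 2.4]
finger_gap: -0.0001
grip_force: 1.1
```

Run:
```python
from h import *
cv2.imwrite('pics/scene2.png',ctrl.read_camera('scene'))
b=cv2.imread('pics/scene2.png')[120:225,170:300]
cv2.imwrite('pics/e.png',cv2.resize(b,None,fx=5,fy=5,interpolation=cv2.INTER_CUBIC))
```

```text
(no output)
```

View pics/e.png

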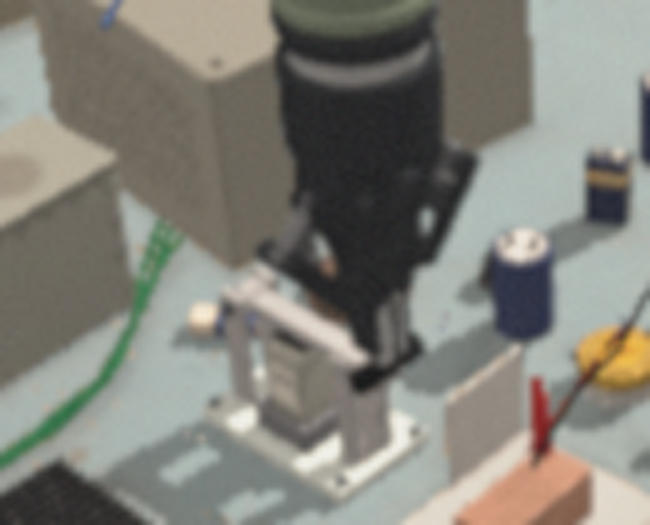

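The bar lies along the fork, with the handle at about (385,360) under the fingertips. I'll press until the force rises firmly.

>>> {"fn": "step_arm", "kwargs": {"fingers": [0, 0, 0, 0, 0], "travel": [[0, 0, 0.1], [0, 0, 0.1], [0, 0, 0.1], [0, 0, 0], [0, 0, 0]], "yaw": [0, 0, 0, 0, 0]}}

```text
time: 6.38
eef_pos: [0.5171, 0.3719, 0.0854]
orientation: [0.684, 0.729, 0.001, 0.0]
wrist_force: [-4.7, -4.1, 16.0]
finger_gap: -0.0
grip_force: 7.9
```

>>> {"fn": "step_arm", "kwargs": {"fingers": [0, 0, 0, 0, 0, 0, 0, 0, 0], "travel": [[0, 0, -1.5], [0, 0, -2.5], [0, 0, -2.5], [0, 0, -2.5], [-1.76, -2.72, 0], [-1.76, -2.72, 0], [-1.76, -2.72, 0], [-1.76, -2.72, 0], [-1.76, -2.72, 0]], "yaw": [0, 0, 0, 0, 0, 0, 0, 0, 0]}}

```text
time: 7.13
eef_pos: [0.3853, 0.2746, 0.1721]
orientation: [0.684, 0.729, 0.0, -0.0]
wrist_force: [0.7, -0.7, 0.2]
finger_gap: 0.0004
grip_force: 0.0
```

>>> {"fn": "step_arm", "kwargs": {"fingers": [5, 5, 5, 5, 5, 5, 5, 5, 5, 5, 5, 5, 5], "travel": [[0, 0, 0], [0, 0, 0], [0, 0, 0], [0, 0, 0], [0, 0, 0], [0, 0, 0], [0, 0, 0], [0, 0, 0], [0, 0, 0], [0, 0, 0], [0, 0, 0], [0, 0, 0], [0, 0, 0]], "yaw": [-0.114, -0.114, -0.114, -0.114, -0.114, -0.114, -0.114, -0.114, -0.114, -0.114, -0.114, -0.114, 0]}}

```text
time: 8.22
eef_pos: [0.3867, 0.2755, 0.1723]
orientation: [0.069, 0.998, 0.0, 0.0]
wrist_force: [0.7, 0.8, -0.0]
finger_gap: 0.05
grip_force: 0.0
```

Run:
```python
from h import *
i=ctrl.camera_info('wrist');im=ctrl.read_camera('wrist');cv2.imwrite('pics/w.png',im)
print(i,[ (r['extent'],r['conf']) for r in ctrl.search_frame('wrist','dial')])
np.savez('w.npz',K=i['mtx'],P=i['pose'])
cv2.imwrite('pics/scene3.png',ctrl.read_camera('scene'))
b=cv2.imread('pics/scene3.png')[120:225,170:300]
cv2.imwrite('pics/f.png',np.hstack([im,cv2.resize(b,(240,194)) if 0 else cv2.copyMakeBorder(cv2.resize(b,(240,194)),0,226,0,0,cv2.BORDER_CONSTANT)]))
```

```text
{'mtx': array([[325.1922621 ,   0.        , 281.09680335],
       [  0.        , 325.1922621 , 211.97023931],
       [  0.        ,   0.        ,   1.        ]]), 'pose': array([[ 1.36504647e-01,  9.54579074e-01,  2.64849527e-01,
         3.19707855e-01],
       [ 9.90639430e-01, -1.31524309e-01, -3.65359634e-02,
         2.84155117e-01],
       [-4.23150956e-05,  2.67357713e-01, -9.63597349e-01,
         3.14626613e-01],
       [ 0.00000000e+00,  0.00000000e+00,  0.00000000e+00,
         1.00000000e+00]])} [([254.4, 178.3, 314.5, 247.9], 0.89)]
```

View pics/f.png

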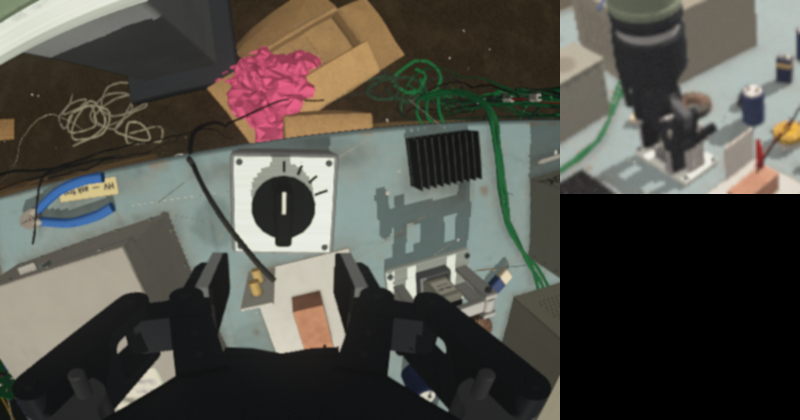

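Run:
```python
import numpy as np
w=np.load('w.npz');K,P=w['K'],w['P']
def W(u,v,z):
    d=np.array([u-K[0,2],v-K[1,2]])/K[0,0];r=np.hypot(*d);d=np.r_[d/r*np.sin(r),np.cos(r)]
    d=P[:3,:3]@d;return (P[:3,3]+d*(z-P[2,3])/d[2])[:2].round(4)
c=[W(*p,.045) for p in [(233,153),(336,153),(331,252),(235,250)]];print(c,np.mean(c,0))
print('skirt L,R',W(252,207,.056),W(315,207,.056),'line',W(284,191,.088),W(284,216,.088))
```

```text
[array([0.3378, 0.2412]), array([0.3494, 0.3264]), array([0.4371, 0.3135]), array([0.4233, 0.228 ])] [0.3869   0.277275]
skirt L,R [0.3833 0.2512] [0.3904 0.3026] line [0.3669 0.2797] [0.3853 0.2772]
```

>>> {"fn": "step_arm", "kwargs": {"fingers": [5, 5, 5, 5, 5, 5, 1, 1, 1, 1, 1, 1, 0, 0, 0], "travel": [[0, 0.1, 2.5], [0, 0, 2.5], [0, 0, 2.5], [0, 0, 2.5], [0, 0, 1.1], [0, 0, 0], [0, 0, 0], [0, 0, 0], [0, 0, 0], [0, 0, 0], [0, 0, 0], [0, 0, 0], [0, 0, 0], [0, 0, 0], [0, 0, 0]], "yaw": [0, 0, 0, 0, 0, 0, 0, 0, 0, 0, 0, 0, 0, 0, 0], "squeeze": 60}}

```text
time: 9.62
eef_pos: [0.3876, 0.277, 0.0626]
orientation: [0.07, 0.998, 0.001, 0.001]
wrist_force: [-0.1, 0.4, 6.4]
finger_gap: 0.0119
grip_force: 59.0
```

>>> {"fn": "step_arm", "kwargs": {"fingers": [0, 0, 0, 0, 0, 0, 0, 0, 0, 0, 0, 0, 0, 0], "travel": [[0, 0, -0.1], [0, 0, 0], [0, 0, 0], [0, 0, 0], [0, 0, 0], [0, 0, 0], [0, 0, 0], [0, 0, 0], [0, 0, 0], [0, 0, 0], [0, 0, 0], [0, 0, 0], [0, 0, 0], [0, 0, 0]], "yaw": [0, 0.1, 0.1, 0.1, 0.1, 0.1, 0.1, 0.1, 0.1, 0.1, 0.1, 0.1, 0.1, 0]}}

```text
time: 10.78
eef_pos: [0.3881, 0.2774, 0.0627]
orientation: [0.621, 0.784, 0.002, 0.001]
wrist_force: [1.4, 2.8, -2.4]
finger_gap: 0.012
grip_force: 59.6
```

Run:
```python
from h import *
s=ctrl.read_state();q=s['orientation'];print(np.degrees(2*np.arctan2(q[1],q[0])),s['wrist_torque'],s['grip_force'],s['wrist_force'])
i=ctrl.camera_info('wrist');im=ctrl.read_camera('wrist');cv2.imwrite('pics/w2.png',im)
np.savez('w2.npz',K=i['mtx'],P=i['pose']);cv2.imwrite('pics/scene4.png',ctrl.read_camera('scene'))
b=cv2.imread('pics/scene4.png')[140:290,170:300]
cv2.imwrite('pics/g.png',np.hstack([im[:,80:480],cv2.resize(b,(364,420),interpolation=cv2.INTER_CUBIC)]))
```

```text
103.19300786588347 [ 0.48482508 -0.52377535  0.14551548] 59.56942141056061 [ 1.39323873  2.84983779 -2.41263936]
```

View pics/g.png

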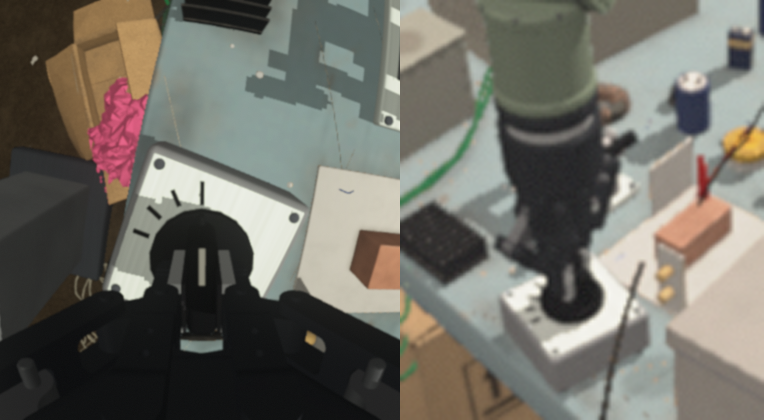

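The white pointer line (202,265) lines up with the long third mark (202,192), and the tool has turned 1.20 rad. I'll hold there briefly and then hand in.

>>> {"fn": "step_arm", "kwargs": {"fingers": [0, 0, 0, 0, 0, 0], "travel": [[0, 0, 0], [0, 0, 0], [0, 0, 0], [0, 0, 0], [0, 0, 0], [0, 0, 0]], "yaw": [0, 0, 0, 0, 0, 0]}}

```text
time: 11.38
eef_pos: [0.388, 0.2774, 0.0627]
orientation: [0.62, 0.785, 0.002, 0.0]
wrist_force: [3.8, 3.9, -2.4]
finger_gap: 0.0122
grip_force: 59.5
```

```bash
python3 -c "
from cell import ctrl
print(ctrl.hand_in())"
```

```text
the job is handed in; nothing more can be done
None
```

I pressed the hold-down bar into its catch fork, turned the dial 1.20 rad to the third notch and handed in at about 11.4 s still gripping it (59 N); the relay and bystanders were not touched as far as I saw, and no verdict came back.

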